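# Lay two standing cartons down on the baking mat

## Task

Two dry-goods cartons, a tall and a short one, stand side by side on the near edge of the rectangle printed on the baking mat, where any bump could send them off the folding table. Push each one high up on its rear face with the fingertips so that it tips forward and ends lying flat on its broad face inside the printed rectangle. Do not pick the cartons up, and leave the jar and the bowl where they are.

Things in the scene. Friction and masses are not known exactly. Their poses are not given: they have to be found in the camera images.
- tall_carton: the taller cardboard carton, 170 mm high, 70 wide, 45 thick, 300 g or a third more or less, standing on the mat across the rectangle's near line, front bottom edge 10 to 30 mm inside. Origin: centre of its underside; z up its height, x through its thickness, forward into the rectangle. Pushed near its top on the rear (-x) face it tips over its front bottom edge; it falls by itself once pushed about 45 mm
- tall_carton_top (a point): centre of the tall carton's top face, 170 mm from its underside; axes as the carton's
- short_carton: the shorter cardboard carton, 130 mm high, 70 wide, 45 thick, 220 g or a third more or less, standing on the mat across the rectangle's near line, front bottom edge 10 to 30 mm inside. Origin: centre of its underside; z up its height, x through its thickness, forward into the rectangle. Pushed near its top on the rear (-x) face it tips over its front bottom edge; it falls by itself once pushed about 45 mm
- short_carton_top (a point): centre of the short carton's top face, 130 mm from its underside; axes as the carton's
- zone (a point): centre of the rectangle of thin white lines on the dark baking mat (300 x 350 x 2 mm, stuck to the table); at the mat's top, z up. The rectangle is 235 mm along this point's x and 310 mm along its y; x points away from the near line on which the cartons stand. They stand about 140 mm apart along y, turned up to 7 degrees; which is left or right varies
- jar: small amber glass jar with a lid, 60 mm across, 85 mm high, standing beside the mat (left or right); origin at the centre of its underside; not to be disturbed
- bowl: white melamine bowl, 140 mm across, 55 mm high, standing on the other side of the mat; origin at the centre of its underside; not to be disturbed
Not all that is in view belongs to the job. Leave any pink look-alike of the short_carton alone. Leave any orange look-alike of the tall_carton alone.

How it is judged:
At the end, for the whole second after the job is handed in: Both cartons lie at rest on a broad face (within 7 degrees, both ends below 35 mm), within 20 degrees of the rectangle's x; the centres of underside and top are at most 5 mm past the near and far lines and at most 125 mm to either side of the rectangle's middle (x of tall_carton in the frame of zone between -0.1225 and 0.1225 m and y of tall_carton in the frame of zone between -0.125 and 0.125 m and height (world z) of each of tall_carton, tall_carton_top, short_carton, short_carton_top below 0.035 m and x of tall_carton_top in the frame of zone between -0.1225 and 0.1225 m and y of tall_carton_top in the frame of zone between -0.125 and 0.125 m and angle between the z axis of each of tall_carton, short_carton and the x axis of zone, either way round below 0.35 rad and (angle between tall_carton's own x axis and vertical below 0.12 rad or angle between tall_carton's own x axis and vertical above 3.02 rad) and linear speed of each of tall_carton, short_carton below 0.02 m/s and x of short_carton in the frame of zone between -0.1225 and 0.1225 m and y of short_carton in the frame of zone between -0.125 and 0.125 m and x of short_carton_top in the frame of zone between -0.1225 and 0.1225 m and y of short_carton_top in the frame of zone between -0.125 and 0.125 m and (angle between short_carton's own x axis and vertical below 0.12 rad or angle between short_carton's own x axis and vertical above 3.02 rad)); the robot touches nothing.
It fails at once if the tall carton is lifted off the mat (height (world z) of tall_carton above 0.05 m).
It fails at once if the short carton is lifted off the mat (height (world z) of short_carton above 0.05 m).
It fails at once if the jar is pushed away or knocked over (moved more than 25 mm) (distance of jar from where it was at the start of the episode above 0.025 m).
It fails at once if the bowl is pushed away or knocked over (moved more than 25 mm) (distance of bowl from where it was at the start of the episode above 0.025 m).
It also fails if it takes over 56 s, if anything falls off the work surface, if the arm or the gripper's body presses on something with over 40 N, if the wrist force passes 120 N, or if a joint passes its speed limit or range.

## Robot

A 6-joint arm with a two-finger parallel gripper is mounted at the origin on the work surface. World frame = base frame: x ahead of the robot, y to its left, z up, the work surface at z = 0. Lengths are in m, angles in rad, forces in N, time in s.
With the tool pointing down it reaches from about 0.3 to 1 m from the base axis. Payload 5.1 kg.
Tool frame: the origin (TCP) lies midway between the tips of the shut fingers; the grasp point (between the pads) lies robot.grasp_offset behind it (robot.grasp_offset is the distance from the TCP to the grasp point, in m); z points along the fingers, y is the direction in which the jaws open and shut (so a half turn about z gives the same grasp; the last joint's range is limited). The gripper opens to 95 mm and grips with 3 to 60 N. Pads are 20 mm wide; open, the fingers measure 119 mm over their backs; the gripper's body (75 mm by 180 mm) begins 59 mm behind the grasp point.
Start: joints at [-0.083, 0.124, 1.65, -0, 1.367, -0.083], TCP at [0.65, -0, 0.215] pointing down, gripper open.
Joint ranges: [-2.61, 2.61], [-1.02, 2.33], [0.03, 2.71], [-1.35, 4.49], [0.32, 2.68], [-2.91, 2.91]. Speed limits (rad/s): [2.57, 2.57, 3.14, 3.14, 3.14, 3.14].

## Interface

Orientations are given as a unit quaternion [w, x, y, z].
In Python, from bench import status, snapshot, close_job, finder, robot gives the robot as it stands. The module is installed in compiled form; this text tells all that it offers.
- The arm moves only by the shell command python3 -m creep 'ROWS' [OPENING] [FORCE]. ROWS is text: rows parted by semicolons, each of 4 numbers parted by spaces: the shift along the tool's x, y, z in mm, then the turn about the tool's z in rad. In form: tx ty tz twist; .... A call has 1 to 8 rows; each row shifts and turns the commanded pose from where the row before left it, along the tool's axes as they then stand; what a row does not reach is not made up. A row lasts 1/10 s, in which the tool goes at most 50 mm and 8.59 degrees, less where a joint would pass 70% of its speed; a pose out of reach is approached as far as the arm can. A call is refused whole if a number of a shift passes 50 or a number of a turn 0.15, either way. A call with a gripper value outside its range is refused whole. OPENING is the opening, from 0 (shut) to 1 (fully open), set as the call begins (- or left out, the last holds). The fingers move at their own pace and stop on an object; FORCE is the grip in N (left out, the last holds). Time passes only in rows, so rows that do not move let the fingers close. It gives the time, the measured TCP pose, the force and the opening at its end, in the units of the state.
- status.read_state(): the state, without advancing time (a new reading comes with each control period).
- snapshot(name): name is "scene" or "side" or "wrist"; returns a dict with "frame" (480x640x3 uint8, red, green, blue), "mtx" (3x3 intrinsics, pixels), "world_to_cam" (4x4, takes a point from world to camera coordinates). Camera axes: x right, y down, z forward; pixel columns grow to the right and rows downward; lengths in m; the calibration is good to about 2 mm. A picture is of the moment at which its call begins. There is no depth.
- close_job(): hands the job in, once; it reports no verdict.
Trained networks look in the newest picture that a camera, given by its name, has taken for a name from the list of things; names that differ only in an ending like _2 or _b are one class to them, and where a whole thing is asked for, a point or a joint stands for the part that bears it (a point fixed in the world has none). Each returns a list of dicts, best first, with "conf" (0 to 1); they miss things now and then, are a little off and sometimes report something else, mostly with a low value. They report only what shows in the picture. A call takes as long as a camera call. They do not tell look-alikes from the thing itself.
- finder.spot_in(camera, query): "point" ([column, row] in pixels, amid what is visible of it).
- finder.trace(camera, query): "pixels" (480x640 bool, what is visible of it) and "point" ([column, row] in pixels, amid what is visible of it).
The state is a dict: "time_s": time; "qpos": joint angles; "qvel": joint speeds; "joint_efforts": joint torques, N m; "position": TCP position; "tcp_rot": TCP orientation; "wrist_force": force on the tool from outside, world axes, zero at the start; "moment": the same for the moment, N m; "width": finger opening in m.
Only numpy, scipy, OpenCV 4.12 (cv2) and the standard library are available. Lean on these libraries where they do the work, as an engineer would, in place of code of your own. Each camera call takes 0.05 s, during which the arm holds its last target. There are 200 camera calls.

## Working session

There is one attempt and no reset: what is moved stays moved. The work goes in short steps, Python scripts to look and compute and a shell command to move; the robot and the scene stay as the last step left them, time stands still between calls to the robot, and variables do not carry over. Pictures are saved under pics/ and viewed, about 8 in all and at most 12, crops included, and the job is handed in when it is done.

```bash
mkdir -p pics; python3 - <<'E'
from bench import status, snapshot, finder, robot
import cv2,numpy as np
s=status.read_state();print(s['time_s'],s['position'],s['tcp_rot'],s['width'],robot.grasp_offset)
for c in ['scene','side']:
    r=snapshot(c);cv2.imwrite(f'pics/{c}0.png',r['frame'][:,:,::-1])
    np.savez(f'pics/{c}.npz',**r);print(c,np.linalg.inv(r['world_to_cam']).round(3).tolist())
    for q in ['tall_carton','short_carton','jar','bowl']:
        print(q,[(np.round(d['point']),round(d['conf'],2)) for d in finder.spot_in(c,q)])
E
```

```text
0.0 [6.49351935e-01 3.22262505e-05 2.13396691e-01] [-7.97477831e-04  7.07089181e-01  7.07123600e-01 -6.84405535e-04] 0.09491893237095232 0.0188
scene [[-0.368, 0.521, -0.77, 1.115], [0.93, 0.189, -0.317, 0.273], [-0.019, -0.833, -0.554, 0.564], [0.0, 0.0, 0.0, 1.0]]
tall_carton [(array([312., 245.]), 0.84), (array([388., 217.]), 0.61)]
short_carton [(array([484., 303.]), 0.82), (array([363., 290.]), 0.74)]
jar [(array([456., 373.]), 0.77)]
bowl [(array([224., 240.]), 0.73)]
side [[0.591, 0.459, -0.663, 1.147], [0.806, -0.312, 0.502, -0.494], [0.024, -0.832, -0.555, 0.676], [0.0, 0.0, 0.0, 1.0]]
tall_carton [(array([313., 252.]), 0.87), (array([310., 195.]), 0.86)]
short_carton [(array([337., 208.]), 0.63), (array([366., 259.]), 0.61), (array([418., 223.]), 0.55)]
jar [(array([451., 260.]), 0.7), (array([224., 294.]), 0.21)]
bowl [(array([224., 295.]), 0.57)]
```

View pics/scene0.png

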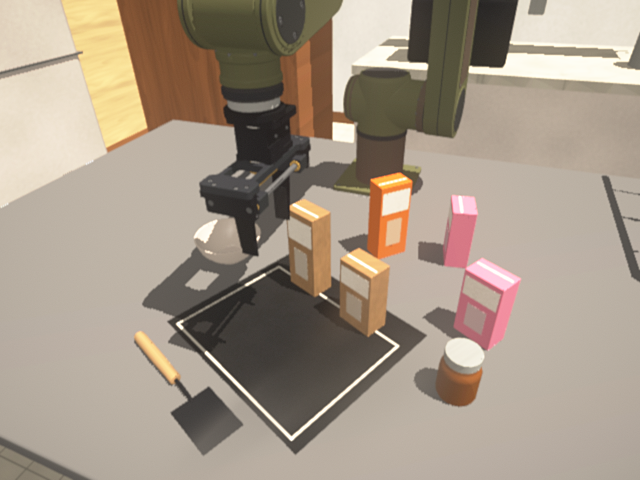

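View pics/side0.png

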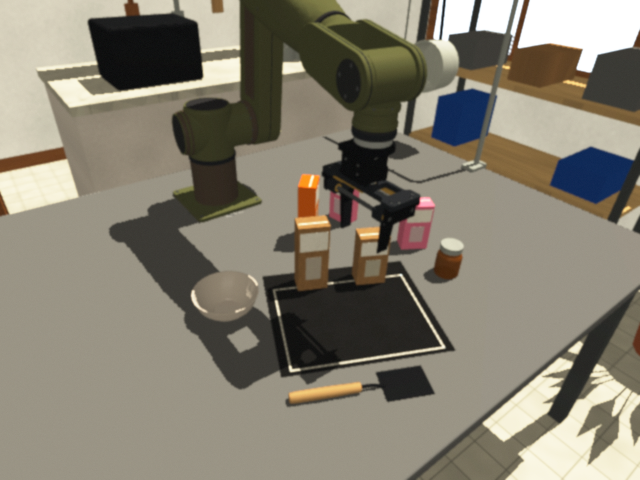

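The scene view shows the rectangle's corners near (279,268), (179,325), (292,432) and (397,345). The brown tall carton is at about (310,248) and the brown short one at (363,290). An orange decoy stands behind at (388,217), with pink ones at (460,232) and (485,303). The jar is at (460,372) and the bowl at (227,240). Next I'll fit the box poses to the masks from both cameras.

```bash
cat > h.py <<'E'
import numpy as np,cv2
from scipy.optimize import minimize
def proj(r,P):
    P=np.atleast_2d(P);c=P@r['world_to_cam'][:3,:3].T+r['world_to_cam'][:3,3]
    u=c@r['mtx'].T;return u[:,:2]/u[:,2:]
def ray(r,uv,z):
    T=np.linalg.inv(r['world_to_cam']);d=T[:3,:3]@np.linalg.inv(r['mtx'])@[*uv,1.];o=T[:3,3]
    return o+d*(z-o[2])/d[2]
def box(p,h,z0=.002):
    x,y,a=p;c,s=np.cos(a),np.sin(a)
    return np.array([[x+c*i*.0225-s*j*.035,y+s*i*.0225+c*j*.035,z] for i in(-1,1) for j in(-1,1) for z in(z0,z0+h)])
def fit(rs,ms,h,p0,z0=.002):
    ms=[m.astype(np.float32) for m in ms]
    def f(p):
        t=0
        for r,m in zip(rs,ms):
            hull=cv2.convexHull(proj(r,box(p,h,z0)).astype(np.float32))
            q=np.zeros(m.shape,np.uint8);cv2.fillConvexPoly(q,np.round(hull*16).astype(np.int32),255,cv2.LINE_AA,4);q=q/255.
            t+=1-np.minimum(q,m).sum()/np.maximum(q,m).sum()
        return t
    best=None
    for a in (-.12,0,.12):
        s=np.array([[0,0,0],[.01,0,0],[0,.01,0],[0,0,.1]])+[*p0[:2],p0[2]+a]
        o=minimize(f,p0,method='Nelder-Mead',options=dict(initial_simplex=s,xatol=1e-4,fatol=1e-4))
        if best is None or o.fun<best.fun: best=o
    return best.x,best.fun
E
python3 - <<'E'
from h import *
from bench import snapshot,finder
R={c:dict(np.load(f'pics/{c}.npz')) for c in('scene','side')}
co={'scene':[(279,268),(179,325),(292,432),(397,345)],'side':[(275,290),(291,367),(443,347),(405,276)]}
for c,p in co.items():
    P=np.array([ray(R[c],q,.002) for q in p]);print(c,P[:,:2].round(3).tolist(),'mean',P.mean(0).round(3),'sides',np.linalg.norm(P-np.roll(P,-1,0),axis=1).round(3))
M={}
for c in R:
    R[c]=snapshot(c)
    for q in('tall_carton','short_carton'):
        for d in finder.trace(c,q):
            m=d['pixels'];col=np.median(R[c]['frame'][m],0)
            print(c,q,np.round(d['point']),col,m.sum(),round(d['conf'],2));M.setdefault((c,q),[]).append((m,col,d['point']))
want={('scene','tall_carton'):(312,245),('side','tall_carton'):(313,252),('scene','short_carton'):(363,290),('side','short_carton'):(366,259)}
for q,h in(('tall_carton',.17),('short_carton',.13)):
    ms=[min(M[c,q],key=lambda t:np.linalg.norm(t[2]-np.array(want[c,q])))[0] for c in R]
    g=ray(R['scene'],want['scene',q],.002+h/2)
    print(q,'both',fit([R[c] for c in R],ms,h,[g[0]-.02,g[1],0]),[fit([R[c]],[m],h,[g[0]-.02,g[1],0]) for c,m in zip(R,ms)])
for n,uv,z in [('jarS',(463,355),.085),('bowl',(226,233),.05),('orange top',(390,183),.17),('pink1 top',(463,203),.13),('pink2 top',(490,277),.13)]:
    print(n,ray(R['scene'],uv,z).round(3))
E
```

```text
scene [[0.473, -0.084], [0.684, -0.179], [0.8, 0.096], [0.594, 0.194]] mean [0.638 0.007 0.002] sides [0.231 0.298 0.228 0.303]
side [[0.472, -0.087], [0.677, -0.181], [0.809, 0.095], [0.606, 0.198]] mean [0.641 0.006 0.002] sides [0.225 0.306 0.227 0.315]
scene tall_carton [390. 217.] [241. 134.  67.] 3131 0.71
scene tall_carton [314. 248.] [184. 138.  93.] 3627 0.68
scene short_carton [486. 302.] [190. 142. 155.] 4062 0.87
scene short_carton [459. 229.] [215. 121. 133.] 1810 0.82
scene short_carton [365. 289.] [186. 140. 100.] 3386 0.7
side tall_carton [312. 197.] [154.   74.5  22. ] 842 0.74
side tall_carton [312. 251.] [120. 102.  74.] 2480 0.61
side short_carton [417. 226.] [150.  93.  96.] 1302 0.9
side short_carton [368. 259.] [111.   90.   63.5] 1622 0.63
side short_carton [335. 204.] [142.   79.   87.5] 468 0.6
tall_carton both (array([ 0.49450593, -0.00443524, -0.52943387]), np.float64(0.10717150985587565)) [(array([ 0.49524921, -0.00373009, -0.52263251]), np.float64(0.047575396747125076)), (array([ 0.49773579, -0.00730671, -0.53220955]), np.float64(0.05040728419688867))]
short_carton both (array([0.55707454, 0.1221841 , 0.02351904]), np.float64(0.34035619318129784)) [(array([ 0.55537966,  0.12190838, -0.05131665]), np.float64(0.09701827542922792)), (array([ 0.5605803 ,  0.11552584, -0.66114261]), np.float64(0.19596011460778973))]
jarS [0.657 0.295 0.085]
bowl [ 0.457 -0.214  0.05 ]
orange top [0.345 0.108 0.17 ]
pink1 top [0.304 0.248 0.13 ]
pink2 top [0.527 0.314 0.13 ]
```

```bash
python3 -m creep '0 0 0 -0.149; 0 0 0 -0.149; 0 0 0 -0.149; 0 0 0 -0.149; 0 0 0 -0.149; 0 0 0 -0.149; 0 0 0 -0.146; 0 0 0 0' 0.4; python3 - <<'E'
from h import *
from bench import snapshot,finder,status
R=status.read_state();from scipy.spatial.transform import Rotation as Ro
A=Ro.from_quat(np.roll(R['tcp_rot'],-1)).as_matrix();print(R['time_s'],R['qpos'].round(2) if hasattr(R['qpos'],'round') else R['qpos'],A.round(3).tolist())
t=np.array([.432,.032,R['position'][2]])-R['position'];print('tool shift mm',(A.T@t*1000).round(0))
for q,h,u in(('tall_carton',.17,(314,248)),('short_carton',.13,(365,289))):
    r=snapshot('scene');g=ray(r,u,.002+h/2)
    d=min(finder.trace('scene',q),key=lambda t:np.linalg.norm(t['point']-np.array(u)));m=d['pixels']
    ys,xs=np.where(m);print(q,d['point'],m.sum(),xs.min(),xs.max(),ys.min(),ys.max());m2=m
    print(fit([r],[m],h,[g[0]-.02,g[1],-.42]))
E
```

```text
time_s: 1.6
position: [0.65, -0.0, 0.2147]
tcp_rot: [-0.0, 0.262, 0.965, 0.0]
wrist_force: [-0.8, 0.5, 0.1]
width: 0.0398
1.6 [-0.08  0.12  1.65  0.    1.37 -1.12] [[-0.862, 0.506, -0.0], [0.506, 0.862, 0.0], [0.0, 0.0, -1.0]]
tool shift mm [204. -83.   0.]
tall_carton [313.0, 245.1] 3431 286 331 204 294
(array([ 0.49528268, -0.00387253, -0.53934004]), np.float64(0.09274435088049426))
short_carton [364.2, 291.1] 3374 340 389 249 334
(array([ 0.55680644,  0.12095982, -0.66277415]), np.float64(0.06665197933690004))
```

```bash
python3 -m creep '34 -14 0 0; 34 -14 0 0; 34 -14 0 0; 34 -14 0 0; 34 -14 0 0; 34 -13 0 0; 0 0 0 0; 0 0 0 0'; python3 - <<'E'
from bench import snapshot
import cv2,numpy as np
r=snapshot('scene');np.savez('pics/s1.npz',**r)
cv2.imwrite('pics/s1.png',cv2.resize(r['frame'][160:360,250:450,::-1],None,fx=3,fy=3,interpolation=cv2.INTER_CUBIC))
E
```

```text
time_s: 2.6
position: [0.4321, 0.0317, 0.2152]
tcp_rot: [0.001, 0.263, 0.965, 0.0]
wrist_force: [0.4, 0.5, 0.8]
width: 0.0381
```

View pics/s1.png

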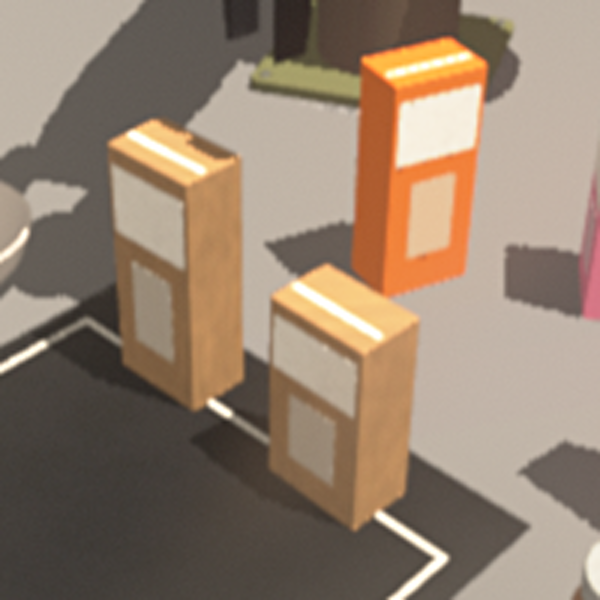

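The crop shows both cartons clearly. The short one's top corners are at crop (272,297), (327,265), (418,320) and (362,353), and the tall one's at (110,145), (160,120), (240,157) and (188,185). I'll fit poses to these corners.

```bash
python3 - <<'E'
from h import *
from scipy.optimize import least_squares
r=dict(np.load('pics/s1.npz'))
# box idx: (i,j,z): i -1/1 rear/front, j -1/1 ; order 4*i+2*j+z
C={'tall':(.17,{5:(110,145),1:(160,120),3:(240,157),7:(188,185),4:(123,365),6:(196,408),2:(242,380)},(.495,-.004)),
'short':(.13,{5:(272,297),1:(327,265),3:(418,320),7:(362,353),4:(270,467),6:(355,528),2:(405,497)},(.557,.121))}
zc=np.array([.64,.0065]);za=-.41
for n,(h,d,p) in C.items():
    k=list(d);uv=np.array([d[i] for i in k])/3+[250,160]
    o=least_squares(lambda p:(proj(r,box(p,h)[k])-uv).ravel(),[*p,-.42]);p=o.x
    D=np.array([np.cos(p[2]),np.sin(p[2])]);Z=np.array([[np.cos(za),np.sin(za)],[-np.sin(za),np.cos(za)]])
    print(n,p.round(4),'rms',np.sqrt((o.fun**2).mean()).round(2),'zone',(Z@(p[:2]-zc)).round(3),'rear-50',(p[:2]-.0725*D).round(4),'rear-10',(p[:2]-.0325*D).round(4))
E
```

```text
tall [ 0.4984 -0.0017 -0.4048] rms 0.83 zone [-0.127 -0.064] rear-50 [0.4317 0.0268] rear-10 [0.4685 0.0111]
short [ 0.5595  0.1227 -0.4809] rms 0.77 zone [-0.12   0.075] rear-50 [0.4953 0.1562] rear-10 [0.5307 0.1377]
```

```bash
python3 -m creep '0 0 0 -0.12; 0 -5 0 0; 0 0 20 0; 0 0 20 0; 0 0 20 0; -15 0 0 0; -12 0 0 0; 0 0 0 0'; python3 -m creep '-5 0 0 0; -5 0 0 0; -5 0 0 0; -5 0 0 0; -5 0 0 0; 0 0 0 0'
```

```text
time_s: 3.45
position: [0.4565, 0.0155, 0.1552]
tcp_rot: [0.0, 0.205, 0.979, -0.0]
wrist_force: [-0.6, -0.3, 0.3]
width: 0.038
time_s: 4.05
position: [0.4782, 0.0061, 0.1547]
tcp_rot: [0.0, 0.204, 0.979, -0.0]
wrist_force: [-1.1, 1.1, -0.1]
width: 0.038
```

```bash
python3 -m creep '-5 0 0 0; -5 0 0 0; -5 0 0 0; 0 0 0 0'; python3 - <<'E'
from bench import snapshot
import cv2,numpy as np
a=snapshot('scene')['frame'][130:380,200:450,::-1];b=snapshot('side')['frame'][130:380,230:480,::-1]
cv2.imwrite('pics/s2.png',cv2.resize(np.hstack([a,b]),None,fx=1.6,fy=1.6))
E
```

```text
time_s: 4.45
position: [0.4921, 0.0, 0.1547]
tcp_rot: [0.0, 0.204, 0.979, -0.0]
wrist_force: [0.2, -0.4, -0.2]
width: 0.0379
```

View pics/s2.png

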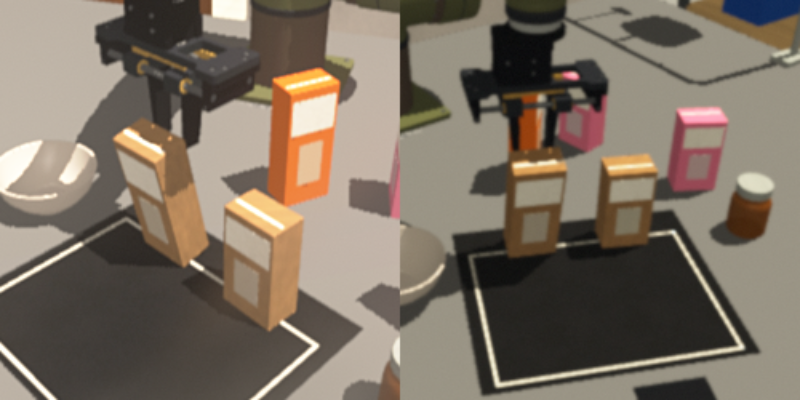

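The tall carton is tipping over its front edge without sliding, and both fingers bear evenly on its rear top (left image around (160,140)). I'll continue the push.

```bash
python3 -m creep '-6 0 0 0; -6 0 0 0; -6 0 0 0; -6 0 0 0; -6 0 0 0; 0 0 0 0; 0 0 0 0; 0 0 0 0'; python3 - <<'E'
from bench import snapshot
import cv2,numpy as np
a=snapshot('scene')['frame'][130:380,200:450,::-1];b=snapshot('side')['frame'][130:380,230:480,::-1]
cv2.imwrite('pics/s3.png',cv2.resize(np.hstack([a,b]),None,fx=1.6,fy=1.6))
E
```

```text
time_s: 5.35
position: [0.5188, -0.0116, 0.1545]
tcp_rot: [-0.0, 0.204, 0.979, 0.0]
wrist_force: [0.3, 0.3, 1.0]
width: 0.0383
```

View pics/s3.png

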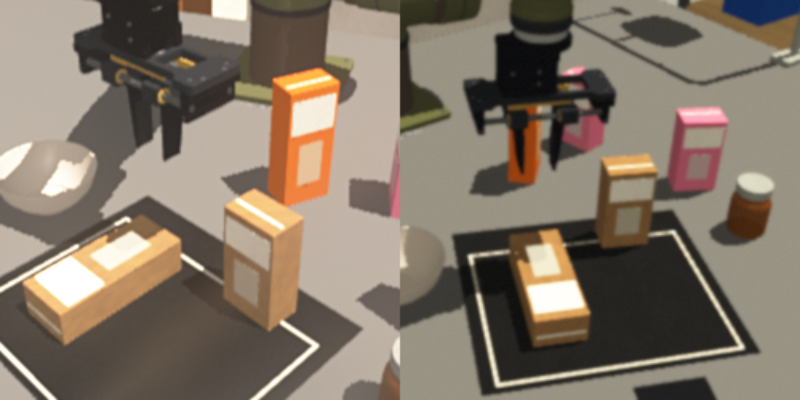

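The tall carton lies flat inside the rectangle, with its near end at left-image (150,230). Next is the short one.

```bash
python3 -m creep '20 0 -20 0.07; 20 28 0 0; 20 28 0 0; 20 28 0 0; 20 28 0 0; 0 25 0 0; 0 0 0 0; 0 0 0 0'
```

```text
time_s: 6.25
position: [0.4928, 0.1549, 0.1746]
tcp_rot: [-0.0, 0.238, 0.971, -0.0]
wrist_force: [-0.3, 0.6, -0.6]
width: 0.0382
```

```bash
python3 -m creep '0 2 20 0; 0 0 20 0; 0 0 19 0; -15 0 0 0; -15 0 0 0; -5 0 0 0; -5 0 0 0; 0 0 0 0'; python3 -m creep '-5 0 0 0; -5 0 0 0; -5 0 0 0; -5 0 0 0; 0 0 0 0';  python3 - <<'E'
from bench import snapshot
import cv2,numpy as np
a=snapshot('scene')['frame'][130:380,200:450,::-1];b=snapshot('side')['frame'][130:380,230:480,::-1]
cv2.imwrite('pics/s4.png',cv2.resize(np.hstack([a,b]),None,fx=1.6,fy=1.6))
E
```

```text
time_s: 7.05
position: [0.5306, 0.1377, 0.1166]
tcp_rot: [0.001, 0.239, 0.971, 0.0]
wrist_force: [-0.3, 0.9, 0.8]
width: 0.038
time_s: 7.55
position: [0.5478, 0.1285, 0.1157]
tcp_rot: [0.0, 0.238, 0.971, -0.0]
wrist_force: [-0.1, 0.2, 0.0]
width: 0.0384
```

View pics/s4.png

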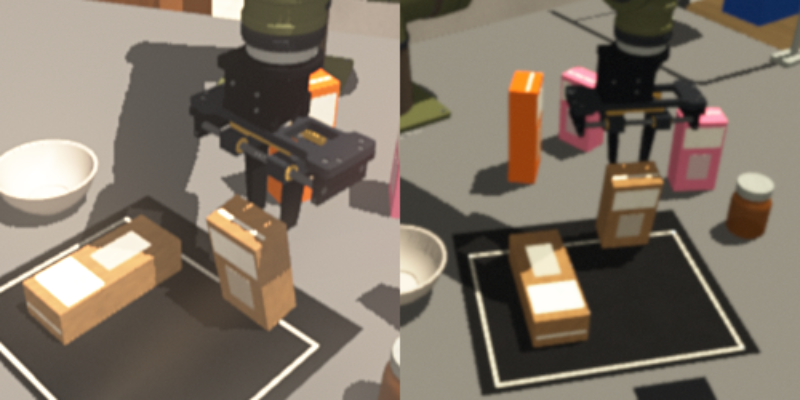

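The short carton is tipping forward straight, with its top at left-image (245,215). I'll finish the push, then retreat upward and back, and check.

```bash
python3 -m creep '-6 0 0 0; -6 0 0 0; -6 0 0 0; -6 0 0 0; -6 0 0 0; 0 0 0 0; 0 0 0 0; 0 0 0 0'; python3 -m creep '20 0 -30 0; 20 0 -40 0; 0 0 -30 0; 0 0 0 0; 0 0 0 0'; python3 - <<'E'
from bench import snapshot
import cv2,numpy as np
r=snapshot('scene');np.savez('pics/s5.npz',**r);a=r['frame'][180:430,200:450,::-1]
r=snapshot('side');np.savez('pics/d5.npz',**r);b=r['frame'][150:400,230:480,::-1]
cv2.imwrite('pics/s5.png',cv2.resize(np.hstack([a,b]),None,fx=1.6,fy=1.6))
E
```

```text
time_s: 8.45
position: [0.5736, 0.115, 0.1156]
tcp_rot: [-0.0, 0.238, 0.971, -0.0]
wrist_force: [0.6, -0.1, -0.2]
width: 0.038
time_s: 8.95
position: [0.5385, 0.1337, 0.2166]
tcp_rot: [0.001, 0.238, 0.971, 0.0]
wrist_force: [-0.4, -0.2, -0.5]
width: 0.038
```

View pics/s5.png

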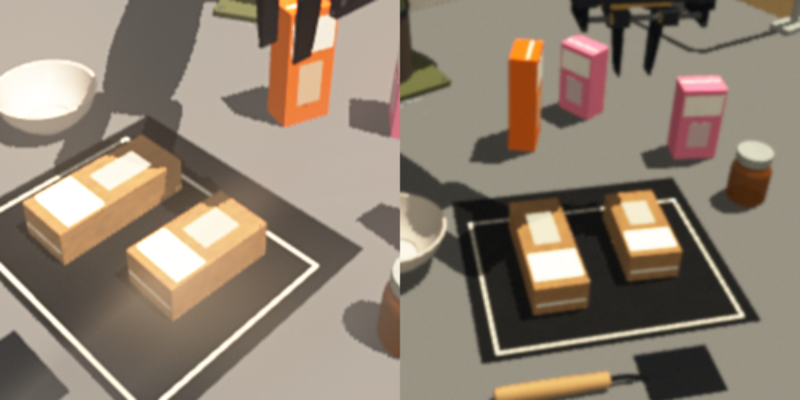

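Both cartons lie flat, the tall one with top-face corners at left-image (140,137), (182,158), (62,232) and (25,203), the short one at (227,192), (267,213), (172,287) and (128,250). The bowl, jar and look-alikes are where they were. Now a numeric check in the zone frame.

```bash
python3 - <<'E'
from h import *
r=dict(np.load('pics/s5.npz'));s=dict(np.load('pics/d5.npz'))
za=-.41;Z=np.array([[np.cos(za),np.sin(za)],[-np.sin(za),np.cos(za)]])
for n,c,d in(('tall',[(140,137),(182,158),(62,232),(25,203)],[(510,202),(560,200),(587,283),(532,288)]),('short',[(227,192),(267,213),(172,287),(128,250)],[(604,195),(652,192),(679,250),(622,255)])):
  for R,q,o in((r,c,(200,180)),(s,np.array(d)-[400,0],(230,150))):
    P=np.array([Z@(ray(R,np.array(p)/1.6+o,.047)[:2]-[.64,.0065]) for p in q])
    a=(P[0]+P[1])/2;b=(P[2]+P[3])/2
    print(n,'under',a.round(3),'top',b.round(3),'len',np.linalg.norm(b-a).round(3),'yaw',np.arctan2(*(b-a)[::-1]).round(3))
E
```

```text
tall under [-0.101 -0.064] top [ 0.064 -0.067] len 0.165 yaw -0.016
tall under [-0.096 -0.066] top [ 0.068 -0.073] len 0.165 yaw -0.043
short under [-0.1    0.072] top [0.033 0.065] len 0.134 yaw -0.048
short under [-0.087  0.068] top [0.035 0.056] len 0.123 yaw -0.096
```

All values are well inside the limits, so I'm handing it in.

```bash
python3 -c "
from bench import close_job;print(close_job())"
```

```text
the job is handed in; nothing more can be done
None
```

Both cartons are lying flat on their broad faces inside the printed rectangle, and I've handed the job in; it gave no verdict. I tipped each one by pushing high on its rear face with the partly opened fingertips, the tall carton first, then backed the gripper off about 0.2 m above the table. It took about 9 s of the 56 s allowed.

Last checks, measured in the rectangle's frame from both cameras:

| Carton | Underside x (m) | Top x (m) | Sideways offset (m) | Turn from rectangle's x (rad) | Limits |
|---|---|---|---|---|---|
| Tall | about -0.10 | about +0.07 | about -0.07 | under 0.05 | ±0.1225 in x, ±0.125 sideways, 0.35 rad |
| Short | about -0.09 to -0.10 | about +0.03 | about +0.06 to +0.07 | under 0.10 | same |

- **Bowl, jar and look-alikes:** they looked unmoved in the last pictures; I did not measure this.
- **What disagreed:** my first pose fits from the network's outlines gave wrong angles (short carton -0.66 rad, tall about -0.53). I replaced them with fits to the visible corners before pushing. In the final check the two cameras differ by up to about 13 mm on the short carton, still well inside the limits.

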